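# Raise a glass chip and hold electrode tweezers at the marked gap around it

### The arm

A 6-joint arm with a two-finger parallel gripper is mounted at the origin on the work surface. World frame = base frame: x ahead of the robot, y to its left, z up, the work surface at z = 0. Lengths are in m, angles in degrees, forces in N, time in s.
With the tool pointing down it reaches from about 0.3 to 0.75 m from the base axis. Payload 8.5 kg.
Tool frame: the origin (TCP) lies on the centre line of the jaws, within the pads' length; the fingertips stand 22 mm ahead of it and the grasp point (between the pads) lies 3 mm ahead of it (env.tip_reach is the distance from the TCP to the fingertips, in m); y points along the fingers, z is the direction in which the jaws open and shut, and the axes are right-handed (so a half turn about y gives the same grasp; the last joint's range is limited). The gripper opens to 85 mm and grips with 20 to 120 N. Pads are 22 mm wide; open, the fingers measure 114 mm over their backs; the gripper's body (76 mm by 85 mm) begins 54 mm behind the grasp point. The pads swing forward as they close: fully open they stand 13 mm farther back than shut.
Start: joints at [-86.992, 21.807, 74.336, -0, 83.858, -12.336], TCP at [0.146, -0.53, 0.253] pointing down, gripper open.
Joint ranges: [-178.18, 178.18], [-50.72, 133.34], [12.68, 142.11], [-81.47, 261.47], [9.98, 163.14], [-165.26, 165.26]. Speed limits (degrees/s): [136.94, 136.94, 180, 180, 180, 180].

### API

Orientations are given as a 3x3 rotation matrix whose columns are the frame's x, y, z axes.
In Python, from rig import env, get_image gives the robot as it stands. The module is installed in compiled form; this text tells all that it offers.
- The arm moves only by the tool carry_out, never from a script. Its argument "targets" is a list that holds one entry, the list of rows, each a list of 7 numbers: the closure, from 0 (fully open) to 1 (shut), then the shift along the world's x, y, z in mm, then the turn, a rotation vector about the world's x, y, z in degrees. In form: [[[claw, dx, dy, dz, ax, ay, az], ...]]. A call has 1 to 20 rows; each row is the pose to reach, as a shift and turn from the pose commanded when the call began; what a row does not reach only later rows make up. A row lasts 1/12 s, in which the tool goes at most 41.7 mm and 7.16 degrees, less where a joint would pass 70% of its speed; a pose out of reach is approached as far as the arm can. A call with a gripper value outside its range is refused whole. The fingers move at their own pace and stop on an object; "squeeze" is the grip in N (left out, the last holds). Time passes only in rows, so rows that repeat a pose let the fingers close. It gives the time, the measured TCP pose, the force and the opening at its end, in the units of the state.
- env.observe(): the state, without advancing time (a new reading comes with each control period).
- get_image(name): name is "scene" or "top"; returns a dict with "img" (480x640x3 uint8, red, green, blue), "fx", "fy", "cx", "cy" (pixels), "k1" (the pictures are not rectified: a ray, as slopes to the right and down, at radius r is drawn at 1 + k1 r^2 times it, then the intrinsics apply), "rvec" (rotation vector, rad) and "tvec" (3), from world to camera coordinates, as OpenCV has them. Camera axes: x right, y down, z forward; pixel columns grow to the right and rows downward; lengths in m; the calibration is good to about 2 mm. A picture is of the moment at which its call begins. There is no depth.
- env.close_job(): hands the job in, once; it reports no verdict.
The state is a dict: "time_s": time; "q": joint angles; "qvel": joint speeds; "joint_efforts": joint torques, N m; "position": TCP position; "tool_rot": TCP orientation; "ft_force": force on the tool from outside, world axes, zero at the start; "wrist_torque": the same for the moment, N m; "grip_width": finger opening in m.
Only numpy, scipy, OpenCV 4.12 (cv2) and the standard library are available. Lean on these libraries where they do the work, as an engineer would, in place of code of your own. Each camera call takes 0.05 s, during which the arm holds its last target.

### The job

Turn the crank of the specimen lift clockwise (seen from above) through a full turn, up to its stop, so that the glass chip rises out of its well. Then take the sprung tweezers off their post and bring them upright from above over the chip, squarely, one tip beside the middle of each face, and squeeze them until the tips are as far apart as the two dark marks beside the chip (16 mm), without touching the chip. Finish while still holding the tweezers there, in the air, with the gap steady; leave everything else where it is.

Things in the scene. Friction and masses are not known exactly. Their poses are not given: they have to be found in the camera images.
- lift: Specimen lift, fixed: white housing 130 x 240 mm, 45 mm high, origin under its centre, long side along its y. On top: the hand crank (axis at x 0, y -60 mm) and an aluminium turret with a round well (axis at x 0, y +70 mm; 54 mm outside, 42 mm inside, rim 80 mm above the table) in which the chip stands.
- crank_axis (a point): Centre of the top of the crank's disc, on its upright axis, 61 mm above the table. The disc has 110 mm diameter.
- knob_mid (a point): Middle of the crank's upright black knob: a round post 18 mm in diameter, 41 mm tall (62 to 103 mm above the table), this point 86 mm above the table, 45 mm from the crank's axis. The knob spins freely on its pin, so a gripper holding it need not turn with the crank; this point's orientation means nothing.
- crank (a joint): Crank angle, rad: starts between 0 and 0.2, grows clockwise seen from above, stop at 6.5. At 0 the knob is on the -y side of the axis in the lift's frame (away from the chip). It raises the chip evenly, 30 mm from 0 to the stop, and stays where left. Light friction (about 1 N at the knob).
- chip (a point): Middle of the upright glass chip: 4 mm thick along y, 14 mm wide along x, 24 mm tall; axes as the lift's. It stands on an aluminium disc whose top, 12 mm below this point, bears two dark straight marks parallel to the chip at y = -8 and +8 mm. Crank at its stop: disc's top 78 mm, this point 90 mm, chip's top 102 mm above the table.
- stand: Tweezer stand, fixed: grey foot 70 x 90 mm, 12 mm high, with a steel post in its middle (12 mm along x, 10 mm along y) on which the tweezers hang; origin under its centre, axes as the tweezers'. Post top 121 mm high, with two cheeks (front and back, along x) up to 131 mm.
- tweezers: Sprung steel tweezers, loose, about 50 g, 101 mm tall, hanging upright, tips down, astride the post: lift straight up by 110 mm or more to clear it. Origin midway between the two gripping ribs, 80 mm above the table at the start; y runs from right arm to left arm, z up. The bridge joining the arms is 24 mm wide, its top 51 mm above the origin. Tips 45 mm below the origin; their discs reach 5 mm lower.
- tweezers_left (a joint): Closing angle of each arm, rad (both move alike): 0 = free, tip gap 36 mm; 0.111 = tip gap 16 mm, arms parallel; 0.2 = shut. Springs back to 0. Finger pads and ribs sink into one another by about 0.2 mm a side under the squeeze.
- rib_left (a point): Middle of the left arm's rib. Each arm has a dark rib outside, a rod 10 mm thick and 14 mm long along x, gripped from above with fingers closing along the tweezers' y. Width over the ribs: 39.5 mm free, 29.5 mm at the 16 mm tip gap (tip gap = 16 mm + 2 x (width - 29.5 mm)). Squeeze needed: about 1 N to begin, 5 N at the 16 mm gap.
- tip_left (a point): Middle of the inner face of the left arm's tip, a small disc 10 mm in diameter and 2.5 mm thick.
- tip_right (a point): The same on the right arm; the tip gap is the distance of these two points.
- tip_mid (a point): Point midway between the two tips, on the tweezers' middle axis, 45 mm below the tweezers' origin.
- tip_rack_a: Blue box of pipette tips, 122 x 82 x 59 mm, loose, at the far middle; origin under its centre. Leave alone.
- tip_rack_b: Another such blue box of pipette tips, loose, at the right. Leave alone.
- spray: Clear spray bottle, 68 mm across, 157 mm tall, loose, at the far left; origin under its centre. Leave alone.
- reagent_bottle: Small reagent bottle, 40 mm across, 65 mm tall, standing beyond the tweezer stand, about 120 mm from its post; origin under its centre. Leave alone.
- jar: Small jar, 44 mm across, 45 mm tall, standing on the near side of the tweezer stand, about 95 mm from its post; origin under its centre. Leave alone.
- marker: Black marker pen, 14 mm thick, 134 mm long, lying near the robot; origin under its middle. Leave alone.
Mind the look-alikes: they are no part of the job. What is shaped like the tweezers but pink or purple is not meant.

How it is judged:
By the outcome, as a careful person would: the job done as asked, in the order asked, and still so for the second after the job is handed in, while the arm keeps its last pose, push and grip.
It also fails if it takes over 61 s, if anything falls off the work surface, if the arm or the gripper's body presses on something with over 40 N, if the wrist force passes 120 N, or if a joint passes its speed limit or range.

## Working session

There is one attempt and no reset: what is moved stays moved. The work goes in short steps, Python scripts to look and compute and a tool call to move; the robot and the scene stay as the last step left them, time stands still between calls to the robot, and variables do not carry over. Pictures are saved under pics/ and viewed, and the job is handed in when it is done.

Besides the shell and the picture viewer there is one more tool, called after ">>>" by a JSON object that holds its "method" and its "body", one argument or row to a line. carry_out: Moves the arm, as the interface text tells. Its arguments: {"type":"object","properties":{"targets":{"type":"array"},"squeeze":{"type":"number"}},"required":["targets"]}

```bash
mkdir -p pics
cat > h.py <<'E'
import numpy as np, cv2
from rig import env, get_image
def K(d): return np.array([[d['fx'],0,d['cx']],[0,d['fy'],d['cy']],[0,0,1.]])
def ray(d,u,v):
    D=np.array([d['k1'],0,0,0,0.])
    p=cv2.undistortPoints(np.array([[[u,v]]],float),K(d),D)[0,0]
    R=cv2.Rodrigues(np.array(d['rvec'],float))[0]; t=np.array(d['tvec'],float).ravel()
    c=-R.T@t; r=R.T@np.array([p[0],p[1],1.]); return c,r/np.linalg.norm(r)
def onplane(d,u,v,z):
    c,r=ray(d,u,v); return c+r*(z-c[2])/r[2]
def proj(d,P):
    D=np.array([d['k1'],0,0,0,0.])
    return cv2.projectPoints(np.array(P,float).reshape(-1,1,3),np.array(d['rvec'],float),np.array(d['tvec'],float),K(d),D)[0].reshape(-1,2)
def save(d,n,box=None,s=1):
    im=d['img'][:,:,::-1]
    if box: u0,v0,u1,v1=box; im=im[v0:v1,u0:u1]
    if s!=1: im=cv2.resize(im,None,fx=s,fy=s,interpolation=cv2.INTER_CUBIC)
    cv2.imwrite('pics/'+n,im)
E
python3 - <<'E'
from h import *
import pickle
for n in('scene','top'):
    d=get_image(n); save(d,n+'0.png'); pickle.dump(d,open(n+'0.pkl','wb'))
    print(n,{k:d[k] for k in d if k!='img'}, ray(d,320,240)[0])
print(env.observe(), env.tip_reach)
E
```

```text
scene {'fx': 449.212578347168, 'fy': 449.212578347168, 'cx': 324.9490881649174, 'cy': 236.33368737327186, 'k1': 0.008864638651042894, 'rvec': array([ 2.06849788,  1.18776452, -0.50210644]), 'tvec': array([-0.2893516 , -0.2852081 ,  1.30265555])} [ 1.1286043  -0.33377185  0.69052745]
top {'fx': 451.28735815761405, 'fy': 451.28735815761405, 'cx': 322.6069514824349, 'cy': 239.01992383311722, 'k1': -0.1145416536378999, 'rvec': array([ 2.20405261, -2.20043774,  0.0565309 ]), 'tvec': array([-0.03288792,  0.59568976,  0.9730759 ])} [ 0.55185636 -0.0252095   0.99881112]
{'time_s': 0.1, 'q': array([-8.69933415e+01,  2.18368606e+01,  7.43785799e+01, -1.64715408e-03,
        8.38601264e+01, -1.23349171e+01]), 'qvel': array([-0.01616713, -0.09243321, -0.08422034, -0.05584599,  0.04432179,
       -0.03781094]), 'joint_efforts': array([ 2.70240547e-03, -4.49218369e+01, -2.31653184e+01, -2.31371387e-04,
        3.66665350e-03, -2.34479410e-05]), 'position': array([ 0.14550132, -0.53015621,  0.25278681]), 'tool_rot': array([[-9.64364884e-01, -9.77224281e-05,  2.64575815e-01],
       [-2.64575711e-01,  1.31557500e-03, -9.64364020e-01],
       [-2.53829333e-04, -9.99999130e-01, -1.29454931e-03]]), 'ft_force': array([-1.04981242,  0.640145  , -0.39561562]), 'wrist_torque': array([ 0.07195935,  0.03759705, -0.00696628]), 'grip_width': 0.08553141249448493} 0.022
```

View pics/scene0.png

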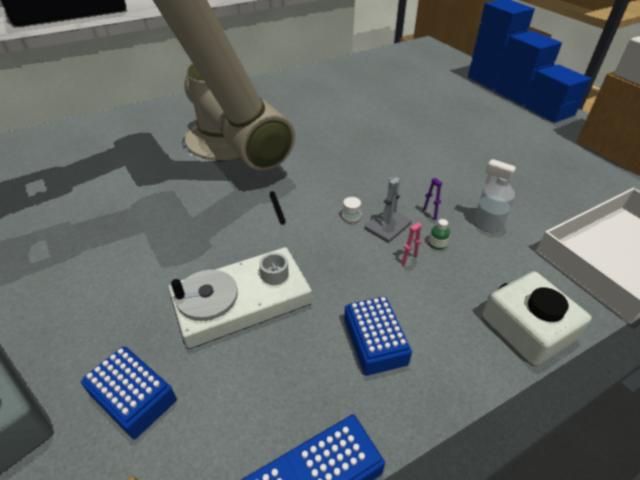

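View pics/top0.png

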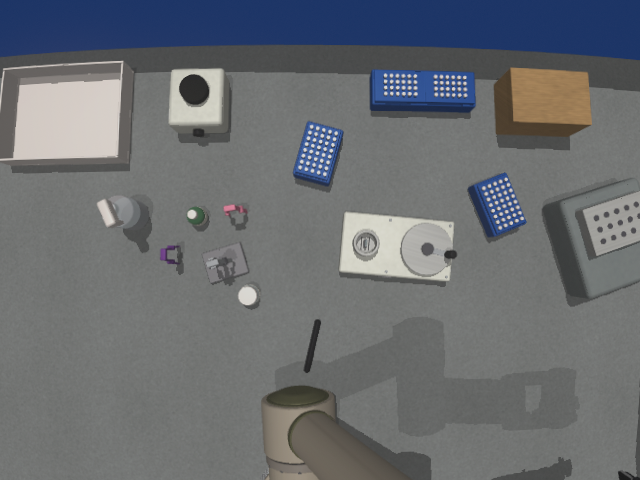

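The top view shows the lift at (396,248), its knob at (451,254) and its turret at (366,243). The grey tweezers are on the stand at (220,262). The pink (235,210) and purple (170,255) ones stand free and are look-alikes. I'll enlarge both areas.

Run:
```python
from h import *
import pickle
t=pickle.load(open('top0.pkl','rb'));s=pickle.load(open('scene0.pkl','rb'))
save(t,'t_lift.png',(330,200,470,290),5); save(t,'t_stand.png',(150,190,280,310),5)
save(s,'s_stand.png',(330,160,460,280),5); save(s,'s_lift.png',(160,230,320,350),5)
```

```text
(no output)
```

View pics/t_lift.png

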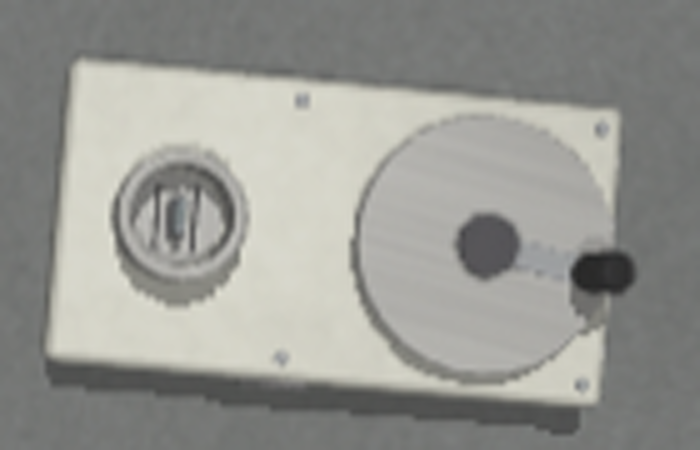

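View pics/t_stand.png

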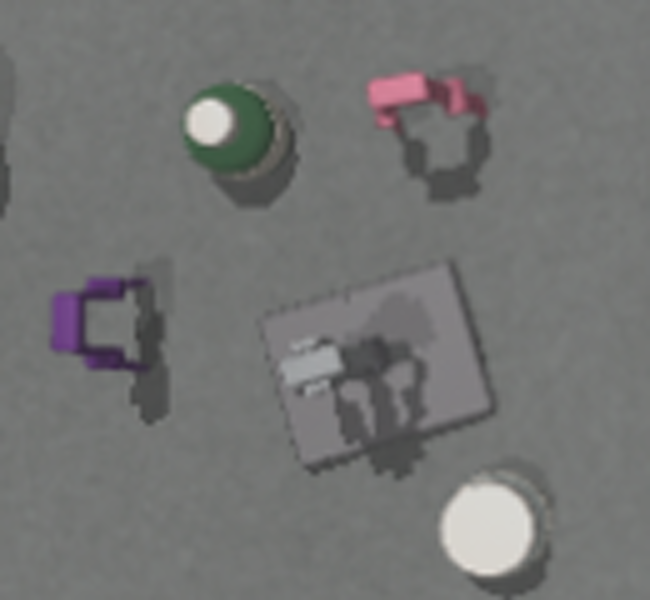

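View pics/s_stand.png

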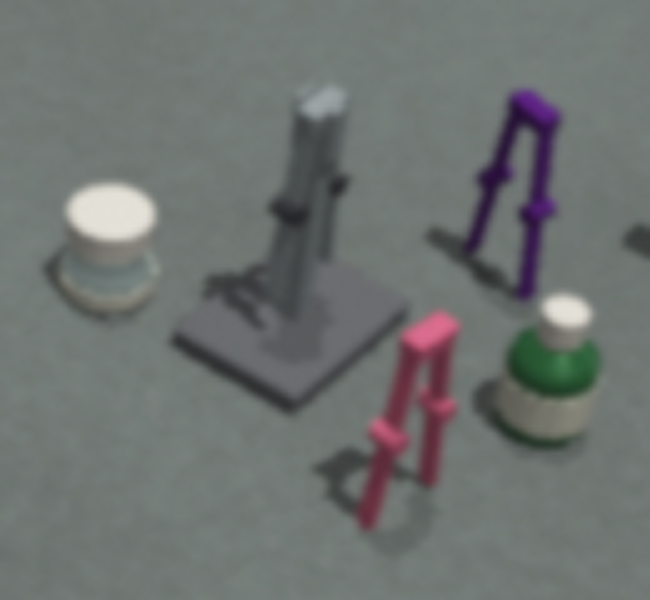

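View pics/s_lift.png

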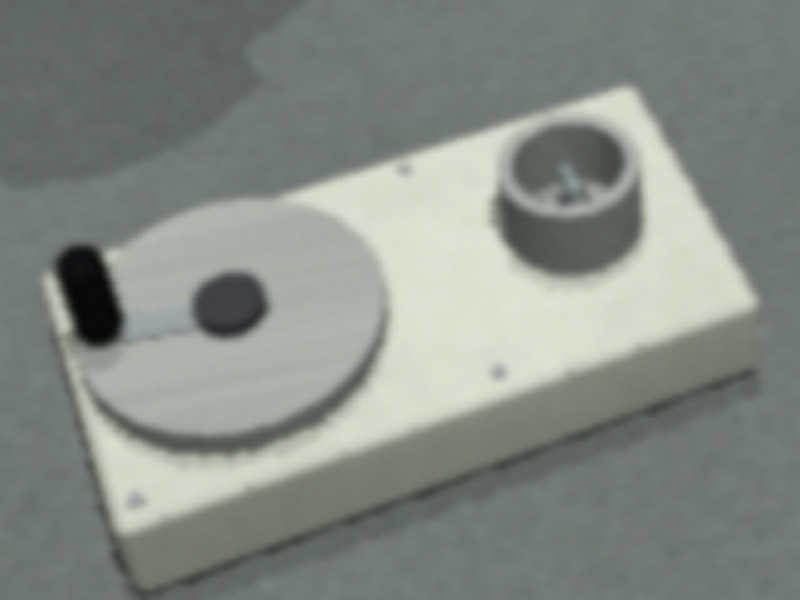

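```bash
cat > m1.py <<'E'
from h import *
import pickle
t=pickle.load(open('top0.pkl','rb'));s=pickle.load(open('scene0.pkl','rb'))
def info(n,d,box,cond,z,full=True):
    u0,v0,u1,v1=box; im=d['img'][v0:v1,u0:u1].astype(int)
    m=cond(im[...,0],im[...,1],im[...,2]).astype(np.uint8)
    cs=cv2.findContours(m,cv2.RETR_EXTERNAL,cv2.CHAIN_APPROX_NONE)[0]
    c=max(cs,key=cv2.contourArea)
    px=c.reshape(-1,2)+[u0,v0]
    P=np.array([onplane(d,*p,z)[:2] for p in px])*1000
    r=cv2.minAreaRect(P.astype(np.float32)); e=cv2.minEnclosingCircle(P.astype(np.float32))
    print(n,'n',m.sum(),'rect',np.round(r[0],1),np.round(r[1],1),round(r[2],1),'circ',np.round(e[0],1),round(e[1],1)); return px,m,cv2.boxPoints(r)
# housing: top
info('housing',t,(330,200,470,290),lambda r,g,b:(r>165)&(r-b>8),.045)
info('foot',t,(195,235,255,290),lambda r,g,b:(r-g>2)&(r>85)&(r<140),.012)
info('knob top',t,(435,240,470,270),lambda r,g,b:(r<60),.103)
info('hub',t,(415,240,440,260),lambda r,g,b:(r<110),.061)
im=t['img'][255:272,200:232]
for row in im[2:16]: print(' '.join('%3d'%p[0] for p in row))
print(t['img'][262,235],t['img'][275,190],t['img'][270,225],t['img'][210,345],t['img'][243,420])
E
python3 m1.py
```

```text
housing n 3587 rect [ 579.6 -189.5] [236.  125.9] 84.8 circ [ 579.1 -190. ] 131.4
foot n 175 rect [528.7 147.7] [15.5 34.1] 45.1 circ [530.9 150. ] 17.1
knob top n 71 rect [ 562.1 -287. ] [20.6 12. ] 89.9 circ [ 562.1 -287. ] 11.0
hub n 120 rect [ 574.3 -250.7] [24.4 24.7] 26.5 circ [ 573.4 -250.6] 13.1
116 116 101 123 126 127 127 128 128 127 128 138 138 128 106 108 116 128 125 111 112 110 101 100  90  81  93 113 114 112 109 111
116 116 112 115 125 126 127 127 140 139 149 155 152 109  81  83 101 118 118 110 107 102  81  81  72  64  74  95  97  96  92  99
117 116 118 113 126 127 127 126 147 157 136 135 117 105 134 138 143 114  94  91  91  88  78  78  76  68  66  72  82  83  82  85
117 118 118 109 125 127 127 127 125 130 120 143 139 148 161 163 162 128  76  78  80  80  81  80  77  71  66  67  80  83  82  82
117 118 118  96 118 126 127 136 138 141 148 158 161 163 162 162 161 142  80  77  81  81  82  80  78  73  68  67  77  80  83  82
116 117 117 109 117 117 143 151 154 158 159 160 161 163 163 162 162 152 101  74  78  82  81  82  82  78  71  66  78  94 105 109
113 116 115 115 110 121 152
[... 363 characters left out ...]
7 117 116 114 109 123 148 149 138 119 108 120 116 143 139  74  75  84 114 114 114 107  83  83  83  92 113 128 128 129 129
117 120 118 114 113 104 125 126 123 107  99 145 150 148 135 129  84  86 117 128 128 128 125 108  84  84  84  91 114 128 120 104
116 120 117 115 111  99 117 123 122  93  89 150 135 122 109 124 112  92 127 128 128 128 128 118  84  84  84  83 103 121  96  84
114 116 116 114 113 109 113 125 126 118 115 131 125 120 120 127 122  86 107 127 128 128 128 118  84  84  85  84 103 123 105  85
113 114 114 115 114 114 107 126 126 126 126 127 126 127 127 127 122  83  87 101 101 108 128 118  84  84  84  84 103 128 114  84
[118 116 118] [116 117 117] [84 83 84] [110 112 110] [178 177 173]
```

```bash
cat > m2.py <<'E'
from m1 import *
print('----')
def cen(d,box,th):
    u0,v0,u1,v1=box; im=d['img'][v0:v1,u0:u1].astype(int).max(2)
    w=np.clip(th-im,0,None).astype(float); w[im>th]=0
    n,l,st,_=cv2.connectedComponentsWithStats((im<th).astype(np.uint8)); k=1+np.argmax(st[1:,4])
    yy,xx=np.nonzero(l==k); return xx.mean()+u0,yy.mean()+v0,len(xx)
kt=cen(t,(438,240,470,270),60); ks=cen(s,(165,272,190,305),60)
print(kt,ks,onplane(t,*kt[:2],.0825)*1e3,onplane(s,*ks[:2],.0825)*1e3)
for n,d,C,z in (('foot',t,[(262,318),(450,262),(495,408),(312,470)],.012),('housing',t,[(72,60),(618,110),(598,405),(48,355)],.045)):
    o=(150,190) if n=='foot' else (330,200)
    P=np.array([onplane(d,c[0]/5+o[0]-.4,c[1]/5+o[1]-.4,z)[:2] for c in C])*1e3
    print(n,P.round(1).tolist(),P.mean(0),[np.linalg.norm(P[i]-P[i-1]).round(1) for i in range(4)], [np.degrees(np.arctan2(*(P[i]-P[i-1])[::-1])).round(1) for i in range(4)])
# scene foot: crop s (330,160)
C=[(175,340),(290,410),(410,305)]
P=np.array([onplane(s,c[0]/5+330-.4,c[1]/5+160-.4,.012)[:2] for c in C])*1e3; print('scene foot',P,P[[0,2]].mean(0))
C=[(128,530),(758,300),(630,88)]
P=np.array([onplane(s,c[0]/5+160-.4,c[1]/5+230-.4,.045)[:2] for c in C])*1e3; print('scene hous',P,P[[0,2]].mean(0))
# tweezers bridge top z=.131
u0,v0=205,255;im=t['img'][v0:272,u0:224].astype(int)
m=(im[...,0]>150).astype(np.uint8);yy,xx=np.nonzero(m);print('bridge',onplane(t,xx.mean()+u0,yy.mean()+v0,.131)*1e3)
P=np.array([onplane(t,x+u0,y+v0,.131)[:2] for x,y in zip(xx,yy)])*1e3;print(cv2.minAreaRect(P.astype(np.float32)))
E
python3 m2.py | sed -n '/----/,$p'
```

```text
----
(np.float64(450.1267605633803), np.float64(254.07042253521126), 71) (np.float64(177.3975903614458), np.float64(288.7590361445783), 166) [ 562.20707158 -293.26920156   82.5       ] [ 563.11106997 -294.90821403   82.5       ]
foot [[564.1, 233.4], [588.9, 150.2], [525.0, 129.9], [497.5, 210.5]] [543.89203854 181.0057136 ] [np.float64(70.4), np.float64(86.8), np.float64(67.0), np.float64(85.2)] [np.float64(19.0), np.float64(-73.4), np.float64(-162.4), np.float64(108.9)]
housing [[652.7, -77.0], [632.2, -311.8], [506.0, -301.8], [527.7, -66.8]] [ 579.66284753 -189.36470787] [np.float64(125.5), np.float64(235.6), np.float64(126.6), np.float64(236.0)] [np.float64(-4.7), np.float64(-95.0), np.float64(175.5), np.float64(84.7)]
scene foot [[533.16204575 125.38445556]
 [595.67011419 143.30138781]
 [567.18384718 231.86791898]] [550.17294646 178.62618727]
scene hous [[ 635.32276328 -311.95668925]
 [ 654.41935189  -79.08139074]
 [ 530.83216353  -69.75533658]] [ 583.07746341 -190.85601292]
bridge [544.88673407 183.21589502 131.        ]
((546.7551879882812, 184.10842895507812), (12.855600357055664, 21.02831268310547), 18.50334930419922)
```

Lift: centre about (581,-190) mm, yaw about -5°. The measured size is within 4 mm of nominal. The knob is at about (562.6,-294), 45.6 mm from the axis, so the crank angle is about 0.18 rad. The stand is at about (547,181), yaw about 17.5°. Next I move above the knob.

>>> {"method": "carry_out", "body": {
  "targets": [
    [[0,40,20,0,0,0,0],[0,80,42,0,0,0,0],[0,120,64,0,0,0,0],[0,158,86,0,0,0,0],[0,196,108,0,0,0,0],[0,234,130,0,0,0,0],[0,272,152,0,0,0,0],[0,308,173,0,0,0,0],[0,342,194,0,0,0,0],[0,372,213,0,0,0,0],[0,398,227,-10,0,0,0],[0,412,234,-30,0,0,0],[0,417,236,-55,0,0,0],[0,417,236,-80,0,0,0],[0,417,236,-90,0,0,0],[0,417,236,-90,0,0,0]]
  ],
  "squeeze": 20
}}

```text
time_s: 1.43
position: [0.5616, -0.2938, 0.1606]
tool_rot: [[-0.964, -0.004, 0.265], [-0.265, 0.003, -0.964], [0.003, -1.0, -0.005]]
ft_force: [0.2, -0.1, 0.8]
grip_width: 0.0857
```

Run:
```python
from h import *
import pickle
s=get_image('scene'); save(s,'s1.png',(120,180,360,360),3); save(get_image('top'),'t1.png')
o=env.observe(); print(o['time_s'],o['position'],o['tool_rot'].round(3),o['q'].round(1),o['ft_force'])
```

```text
1.5333 [ 0.56260128 -0.2948935   0.16427262] [[-0.964  0.001  0.264]
 [-0.264 -0.001 -0.964]
 [-0.001 -1.     0.001]] [-38.3  34.3  67.8  -0.   77.9  36.4] [0.51159641 0.52140236 0.42203185]
```

View pics/s1.png

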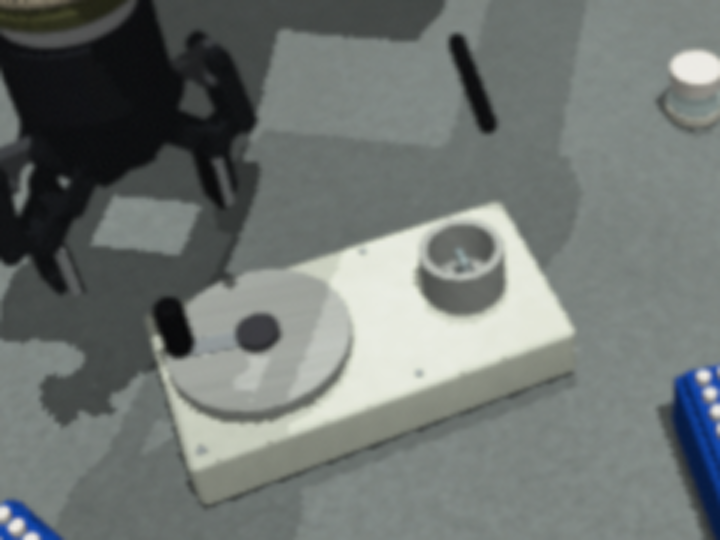

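View pics/t1.png

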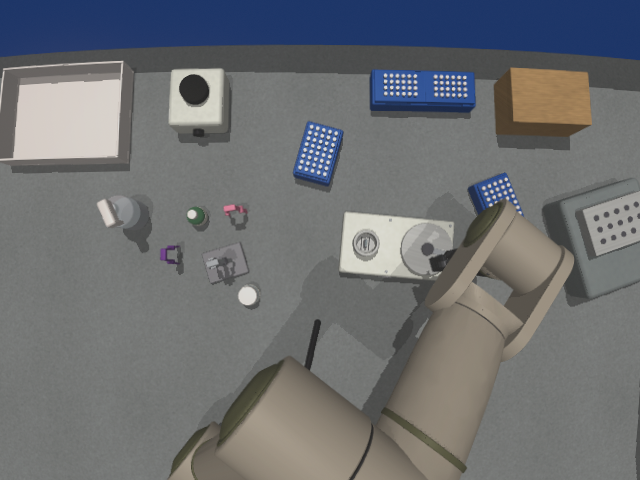

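The scene view shows the open fingers above and straddling the knob (crop 170,325), with no contact. Now I descend and grip.

>>> {"method": "carry_out", "body": {
  "targets": [
    [[0,0,0,-25,0,0,0],[0,0,0,-50,0,0,0],[0,0,0,-66,0,0,0],[0,0,0,-71,0,0,0],[0,0,0,-71,0,0,0],[0.7,0,0,-71,0,0,0],[0.9,0,0,-71,0,0,0],[0.9,0,0,-71,0,0,0],[0.9,0,0,-71,0,0,0],[0.9,0,0,-71,0,0,0],[0.9,0,0,-71,0,0,0]]
  ],
  "squeeze": 20
}}

```text
time_s: 2.45
position: [0.5627, -0.2949, 0.0929]
tool_rot: [[-0.964, 0.001, 0.265], [-0.265, -0.002, -0.964], [-0.0, -1.0, 0.002]]
ft_force: [-0.9, 0.3, 0.9]
grip_width: 0.0172
```

Run:
```python
from h import *
s=get_image('scene'); save(s,'s2.png',(120,180,360,360),3)
o=env.observe(); print(o['time_s'],o['position'],o['ft_force'],o['grip_width'])
```

```text
2.5 [ 0.5626873  -0.29484221  0.09291171] [ 0.75495296 -0.85143324  3.75424306] 0.017186085758481903
```

View pics/s2.png

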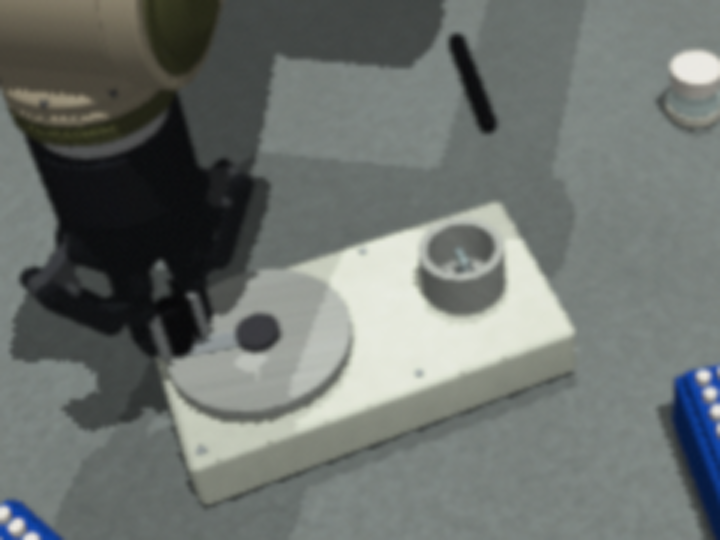

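Run:
```python
import numpy as np
p0=np.radians(-106.2)
for th in range(9,100,9):
    a=p0-np.radians(th); print(th,(45*(np.cos(a)-np.cos(p0))).round(1),(45*(np.sin(a)-np.sin(p0))).round(1))
```

```text
9 -6.6 2.5
18 -12.7 6.0
27 -18.3 10.4
36 -23.0 15.6
45 -26.9 21.5
54 -29.8 28.0
63 -31.6 34.8
72 -32.4 41.8
81 -32.1 48.9
90 -30.7 55.8
99 -28.2 62.4
```

>>> {"method": "carry_out", "body": {
  "targets": [
    [[0.9,-3.4,1.2,0,0,0,0],[0.9,-6.6,2.5,0,0,0,0],[0.9,-12.7,6,0,0,0,0],[0.9,-18.3,10.4,0,0,0,0],[0.9,-23,15.6,0,0,0,0],[0.9,-26.9,21.5,0,0,0,0],[0.9,-29.8,28,0,0,0,0],[0.9,-29.8,28,0,0,0,0],[0.9,-29.8,28,0,0,0,0]]
  ]
}}

```text
time_s: 3.25
position: [0.5323, -0.2654, 0.0928]
tool_rot: [[-0.964, -0.0, 0.265], [-0.265, 0.001, -0.964], [-0.0, -1.0, -0.001]]
ft_force: [-0.9, 0.7, 6.0]
grip_width: 0.0172
```

Run:
```python
from h import *
s=get_image('scene'); save(s,'s3.png',(120,180,360,360),3)
o=env.observe(); print(o['time_s'],o['position'],o['ft_force'],o['grip_width'])
```

```text
3.3 [ 0.53232407 -0.26549794  0.0928233 ] [-0.37480459  0.58758685  7.15820705] 0.01723212412056547
```

View pics/s3.png

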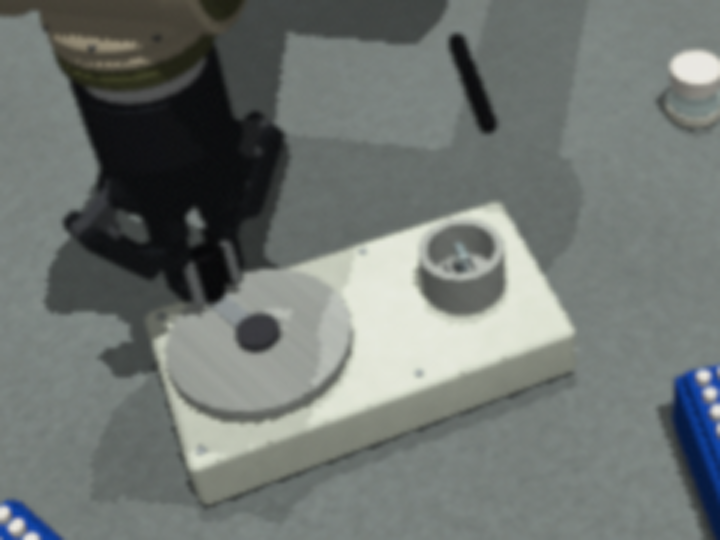

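```bash
cat > tab.py <<'E'
import numpy as np,sys
b,e,st=map(float,sys.argv[1:4]); p0=np.radians(-106.2)
P=lambda th:45*np.array([np.cos(p0-np.radians(th)),np.sin(p0-np.radians(th))])
th=b+st
while th<=e+1e-6: print('[0.9, %.1f, %.1f, 0, 0, 0, 0],'%tuple(P(th)-P(b)),end=' '); th+=st
E
python3 tab.py 54 216 9
```

```text
[0.9, -1.9, 6.8, 0, 0, 0, 0], [0.9, -2.6, 13.8, 0, 0, 0, 0], [0.9, -2.3, 20.9, 0, 0, 0, 0], [0.9, -0.9, 27.8, 0, 0, 0, 0], [0.9, 1.6, 34.4, 0, 0, 0, 0], [0.9, 5.1, 40.5, 0, 0, 0, 0], [0.9, 9.5, 46.0, 0, 0, 0, 0], [0.9, 14.8, 50.8, 0, 0, 0, 0], [0.9, 20.7, 54.7, 0, 0, 0, 0], [0.9, 27.1, 57.6, 0, 0, 0, 0], [0.9, 33.9, 59.4, 0, 0, 0, 0], [0.9, 40.9, 60.2, 0, 0, 0, 0], [0.9, 48.0, 59.9, 0, 0, 0, 0], [0.9, 54.9, 58.5, 0, 0, 0, 0], [0.9, 61.5, 56.0, 0, 0, 0, 0], [0.9, 67.6, 52.5, 0, 0, 0, 0], [0.9, 73.1, 48.0, 0, 0, 0, 0], [0.9, 77.9, 42.8, 0, 0, 0, 0],
```

>>> {"method": "carry_out", "body": {
  "targets": [
    [[0.9,-1.9,6.8,0,0,0,0],[0.9,-2.6,13.8,0,0,0,0],[0.9,-2.3,20.9,0,0,0,0],[0.9,-0.9,27.8,0,0,0,0],[0.9,1.6,34.4,0,0,0,0],[0.9,5.1,40.5,0,0,0,0],[0.9,9.5,46,0,0,0,0],[0.9,14.8,50.8,0,0,0,0],[0.9,20.7,54.7,0,0,0,0],[0.9,27.1,57.6,0,0,0,0],[0.9,33.9,59.4,0,0,0,0],[0.9,40.9,60.2,0,0,0,0],[0.9,48,59.9,0,0,0,0],[0.9,54.9,58.5,0,0,0,0],[0.9,61.5,56,0,0,0,0],[0.9,67.6,52.5,0,0,0,0],[0.9,73.1,48,0,0,0,0],[0.9,77.9,42.8,0,0,0,0],[0.9,77.9,42.8,0,0,0,0]]
  ]
}}

```text
time_s: 4.88
position: [0.6109, -0.2241, 0.0928]
tool_rot: [[-0.964, -0.0, 0.264], [-0.264, -0.001, -0.964], [0.0, -1.0, 0.001]]
ft_force: [-1.1, -1.2, 9.2]
grip_width: 0.0178
```

```bash
python3 tab.py 216 342 9
python3 - <<'E'
from h import *
s=get_image('scene'); save(s,'s4.png',(120,180,360,360),3)
o=env.observe(); print(o['time_s'],o['position'],o['ft_force'],o['grip_width'])
E
```

```text
[0.9, 3.9, -5.9, 0, 0, 0, 0], [0.9, 6.8, -12.3, 0, 0, 0, 0], [0.9, 8.6, -19.1, 0, 0, 0, 0], [0.9, 9.4, -26.2, 0, 0, 0, 0], [0.9, 9.1, -33.2, 0, 0, 0, 0], [0.9, 7.7, -40.1, 0, 0, 0, 0], [0.9, 5.2, -46.7, 0, 0, 0, 0], [0.9, 1.7, -52.9, 0, 0, 0, 0], [0.9, -2.8, -58.4, 0, 0, 0, 0], [0.9, -8.0, -63.1, 0, 0, 0, 0], [0.9, -13.9, -67.0, 0, 0, 0, 0], [0.9, -20.3, -69.9, 0, 0, 0, 0], [0.9, -27.1, -71.8, 0, 0, 0, 0], [0.9, -34.1, -72.6, 0, 0, 0, 0], 4.9333 [ 0.61064226 -0.22386823  0.09280626] [-0.5106115  -1.77182545  8.90776853] 0.017268510924223258
```

View pics/s4.png

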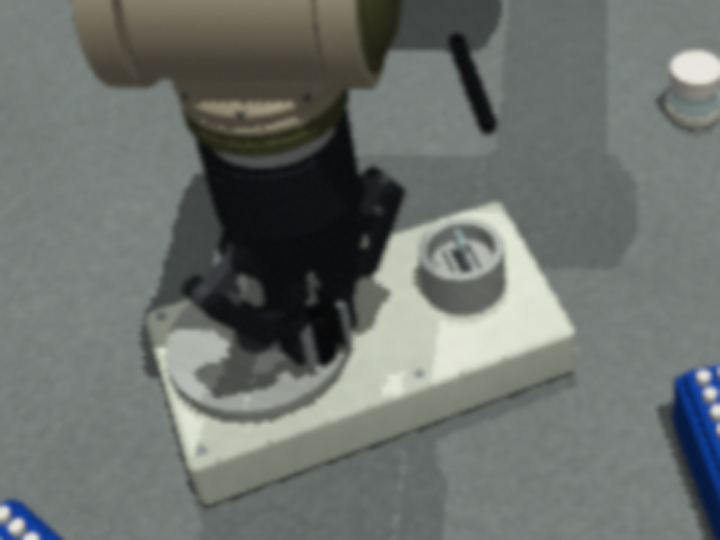

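The knob is still held and the chip is rising in its well. I continue.

>>> {"method": "carry_out", "body": {
  "targets": [
    [[0.9,3.9,-5.9,0,0,0,0],[0.9,6.8,-12.3,0,0,0,0],[0.9,8.6,-19.1,0,0,0,0],[0.9,9.4,-26.2,0,0,0,0],[0.9,9.1,-33.2,0,0,0,0],[0.9,7.7,-40.1,0,0,0,0],[0.9,5.2,-46.7,0,0,0,0],[0.9,1.7,-52.9,0,0,0,0],[0.9,-2.8,-58.4,0,0,0,0],[0.9,-8,-63.1,0,0,0,0],[0.9,-13.9,-67,0,0,0,0],[0.9,-20.3,-69.9,0,0,0,0],[0.9,-27.1,-71.8,0,0,0,0],[0.9,-34.1,-72.6,0,0,0,0],[0.9,-34.1,-72.6,0,0,0,0]]
  ]
}}

```text
time_s: 6.18
position: [0.5756, -0.2966, 0.0928]
tool_rot: [[-0.965, -0.0, 0.264], [-0.264, -0.001, -0.965], [0.001, -1.0, 0.001]]
ft_force: [-0.6, -3.8, 5.7]
grip_width: 0.0174
```

```bash
python3 tab.py 342 372 3
python3 - <<'E'
from h import *
o=env.observe(); print(o['time_s'],o['position'],o['ft_force'],o['grip_width'])
E
```

```text
[0.9, -2.4, -0.0, 0, 0, 0, 0], [0.9, -4.7, 0.1, 0, 0, 0, 0], [0.9, -7.1, 0.3, 0, 0, 0, 0], [0.9, -9.4, 0.7, 0, 0, 0, 0], [0.9, -11.7, 1.2, 0, 0, 0, 0], [0.9, -14.0, 1.8, 0, 0, 0, 0], [0.9, -16.2, 2.5, 0, 0, 0, 0], [0.9, -18.4, 3.3, 0, 0, 0, 0], [0.9, -20.6, 4.3, 0, 0, 0, 0], [0.9, -22.7, 5.3, 0, 0, 0, 0], 6.1833 [ 0.57563321 -0.29657007  0.09283656] [-0.62780085 -3.78879417  5.72614025] 0.017400803924612
```

>>> {"method": "carry_out", "body": {
  "targets": [
    [[0.9,-2.4,0,0,0,0,0],[0.9,-4.7,0.1,0,0,0,0],[0.9,-7.1,0.3,0,0,0,0],[0.9,-9.4,0.7,0,0,0,0],[0.9,-11.7,1.2,0,0,0,0],[0.9,-14,1.8,0,0,0,0],[0.9,-16.2,2.5,0,0,0,0],[0.9,-16.2,2.5,0,0,0,0]]
  ]
}}

```text
time_s: 6.85
position: [0.5614, -0.2944, 0.0929]
tool_rot: [[-0.964, 0.004, 0.264], [-0.264, -0.003, -0.964], [-0.003, -1.0, 0.004]]
ft_force: [5.9, -5.3, 3.1]
grip_width: 0.0169
```

>>> {"method": "carry_out", "body": {
  "targets": [
    [[0.9,-2.1,0.8,0,0,0,0],[0.9,-4.2,1.8,0,0,0,0],[0.9,-6,2.7,0,0,0,0],[0.9,-6,2.7,0,0,0,0]]
  ]
}}

```text
time_s: 7.18
position: [0.5578, -0.2947, 0.0932]
tool_rot: [[-0.965, 0.011, 0.264], [-0.264, -0.01, -0.965], [-0.008, -1.0, 0.012]]
ft_force: [19.3, -18.5, -6.8]
grip_width: 0.017
```

Run:
```python
from h import *
s=get_image('scene'); save(s,'s5.png',(160,230,320,350),5)
o=env.observe(); print(o['time_s'],o['position'],o['ft_force'],o['grip_width'])
```

```text
7.2333 [ 0.55780883 -0.29473949  0.09319456] [ 18.25880864 -18.38996029  -6.19341482] 0.01726788178537769
```

View pics/s5.png

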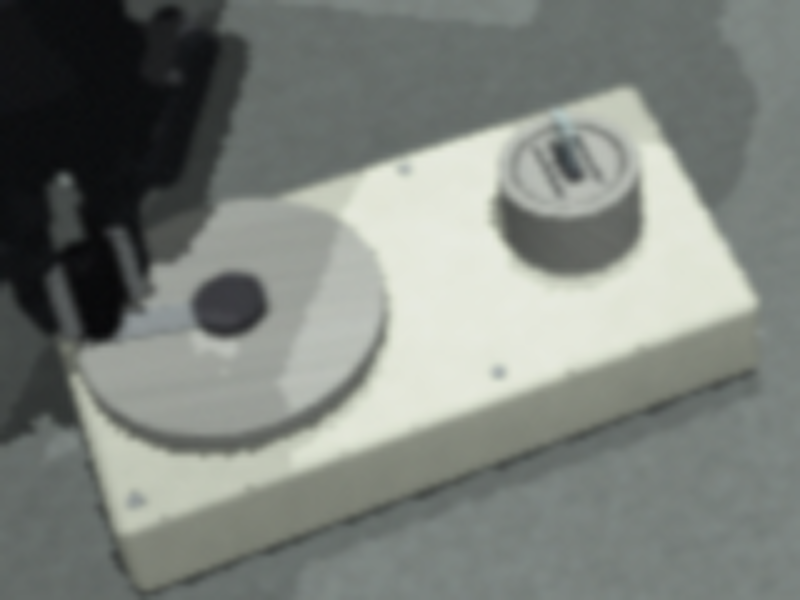

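The disc is now at the turret rim and the force has risen to 26 N, so the crank is at its stop. I ease off, release and lift.

>>> {"method": "carry_out", "body": {
  "targets": [
    [[0.9,2.5,-1.2,0,0,0,0],[0.9,4,-2,0,0,0,0],[0.6,4,-2,0,0,0,0],[0.4,4,-2,0,0,0,0],[0.2,4,-2,0,0,0,0],[0.2,4,-2,10,0,0,0],[0,4,-2,40,0,0,0],[0,4,-2,80,0,0,0],[0,4,-2,120,0,0,0],[0,-10,30,150,0,0,0],[0,-25,65,165,0,0,0],[0,-35,105,165,0,0,0],[0,-40,145,165,0,0,0],[0,-40,185,165,0,0,0],[0,-40,225,165,0,0,0],[0,-40,262,165,0,0,0],[0,-40,290,165,0,0,0],[0,-40,310,165,0,0,0],[0,-40,310,165,0,0,0]]
  ]
}}

```text
time_s: 8.82
position: [0.5135, 0.0226, 0.258]
tool_rot: [[-0.963, 0.0, 0.269], [-0.269, 0.001, -0.963], [-0.0, -1.0, -0.001]]
ft_force: [0.3, 0.7, 0.1]
grip_width: 0.0853
```

Run:
```python
from h import *
import pickle
s=get_image('scene'); save(s,'s6.png');save(s,'s6l.png',(160,230,320,350),5)
t=get_image('top'); save(t,'t6.png');save(t,'t6l.png',(330,200,470,290),5)
pickle.dump((s,t),open('6.pkl','wb'))
o=env.observe(); print(o['time_s'],o['position'],o['ft_force'],o['grip_width'])
```

```text
8.9167 [0.5140239  0.01958082 0.25775312] [-0.81269192 -0.43677431 -0.89846197] 0.08524105594915705
```

View pics/s6.png

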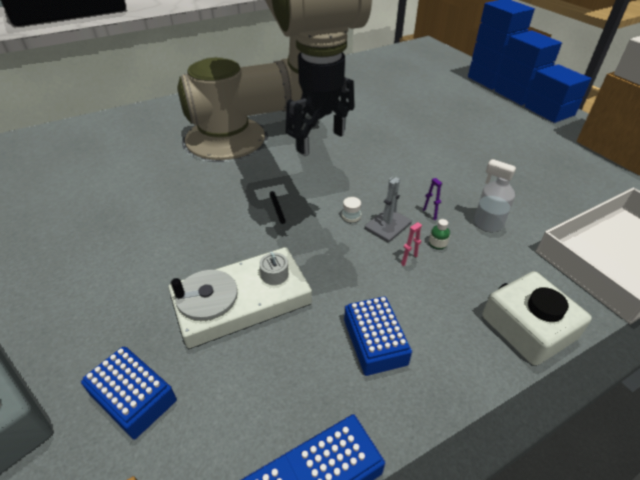

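View pics/s6l.png

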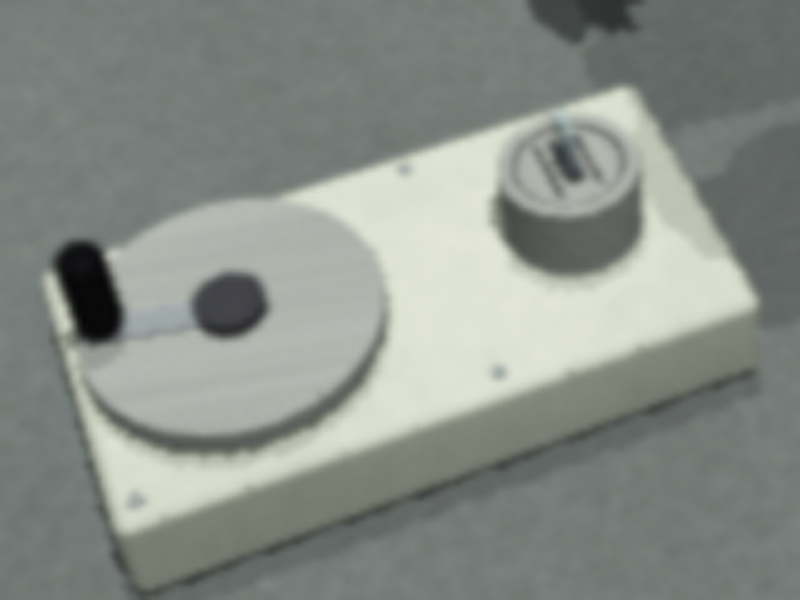

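View pics/t6l.png

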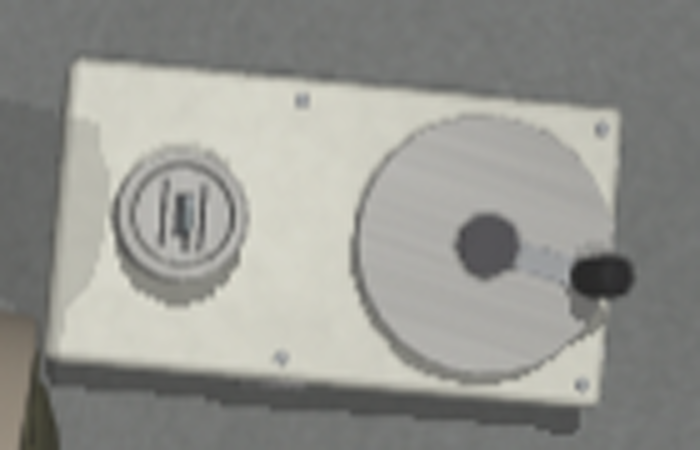

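Run:
```python
from h import *
import pickle
s,t=pickle.load(open('6.pkl','rb'))
f=lambda d,c,o,z:(onplane(d,c[0]/5+o[0]-.4,c[1]/5+o[1]-.4,z)*1e3).round(1)
T=(330,200);S=(160,230)
print('top bore',f(t,(183,216),T,.079),'marks',f(t,(185,217),T,.078))
print('scene bore',f(s,(570,165),S,.079),'marks',f(s,(573.5,163),S,.078))
# marks direction
a,b=f(t,(166,180),T,.078),f(t,(166,250),T,.078);print('mark dir top',a,b)
a,b=f(t,(204,182),T,.078),f(t,(204,252),T,.078);print('mark dir top',a,b)
a,b=f(s,(540,147),S,.078),f(s,(566,192),S,.078);print('scene',a,b)
a,b=f(s,(583,133),S,.078),f(s,(605,180),S,.078);print('scene',a,b)
# circle fit of crank
P=np.array([[562.7,-294.9],[532.3,-265.4],[610.7,-223.9],[575.6,-296.6]])
from scipy.optimize import least_squares
print(least_squares(lambda c:np.hypot(*(P-c[:2]).T)-45,[575,-250]).x)
save(s,'s6w.png',(365,165,425,245),7); save(t,'t6w.png',(195,235,260,290),8)
```

```text
top bore [ 585.2 -120.5   79. ] marks [ 584.9 -121.5   78. ]
scene bore [ 587.5 -121.4   79. ] marks [ 586.4 -119.5   78. ]
mark dir top [ 600.  -113.7   78. ] [ 571.4 -113.6   78. ]
mark dir top [ 599.2 -129.3   78. ] [ 570.6 -129.2   78. ]
scene [ 572.6 -126.7   78. ] [ 598.2 -128.2   78. ]
scene [ 574.1 -109.6   78. ] [ 600.  -113.1   78. ]
[ 575.17553802 -251.61858724]
```

View pics/s6w.png

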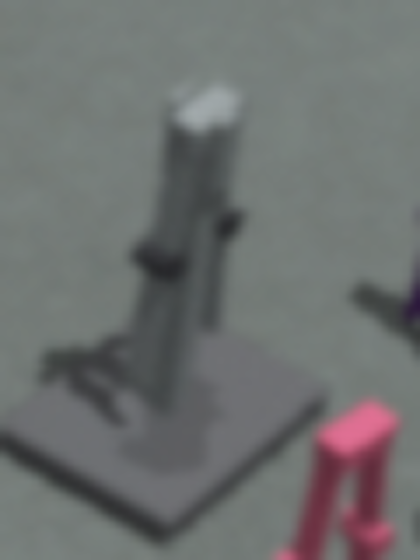

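View pics/t6w.png

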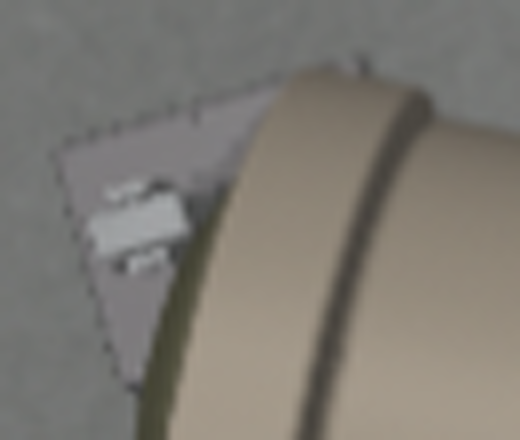

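Run:
```python
from h import *
import pickle
s,t=pickle.load(open('6.pkl','rb'))
g=lambda d,c,o,k,z:(onplane(d,c[0]/k+o[0]-.4,c[1]/k+o[1]-.4,z)*1e3).round(1)
S=(365,165);T=(195,235)
a,b=g(s,(160,260),S,7,.08),g(s,(232,222),S,7,.08);print('ribs',a,b,(a+b)/2,np.linalg.norm(a-b),np.degrees(np.arctan2(*(b-a)[:2])))
# corners bridge scene: 
C=[(175,125),(215,88),(242,92),(200,130)]
P=np.array([g(s,c,S,7,.131) for c in C]);print('bridge scene',P,P.mean(0))
C=[(88,225),(176,195),(190,228),(102,258)]
P=np.array([g(t,c,T,8,.131) for c in C]);print('bridge top',P,P.mean(0))
print(env.observe()['position'])
```

```text
ribs [548.8 168.6  80. ] [544.8 199.3  80. ] [546.8  183.95  80.  ] 30.959489659876517 -7.423429168896677
bridge scene [[548.  168.2 131. ]
 [539.  189.7 131. ]
 [544.6 195.6 131. ]
 [553.7 173.2 131. ]] [546.325 181.675 131.   ]
bridge top [[544.2 195.  131. ]
 [551.6 173.5 131. ]
 [543.6 170.  131. ]
 [536.3 191.5 131. ]] [543.925 182.5   131.   ]
[0.5140239  0.01958082 0.25775312]
```

>>> {"method": "carry_out", "body": {
  "targets": [
    [[0,8,40,0,0,0,0.6],[0,15,80,0,0,0,1.2],[0,23,118,0,0,0,1.9],[0,29,148,0,0,0,2.6],[0,31.5,162.5,-15,0,0,2.6],[0,31.5,162.5,-50,0,0,2.6],[0,31.5,162.5,-75,0,0,2.6],[0,31.5,162.5,-85,0,0,2.6],[0,31.5,162.5,-85,0,0,2.6],[0,31.5,162.5,-85,0,0,2.6]]
  ]
}}

```text
time_s: 9.75
position: [0.5465, 0.1807, 0.1732]
tool_rot: [[-0.952, 0.001, 0.307], [-0.307, 0.0, -0.952], [-0.001, -1.0, 0.0]]
ft_force: [0.2, -1.4, 0.9]
grip_width: 0.0857
```

Run:
```python
from h import *
s=get_image('scene'); save(s,'s7.png',(330,90,470,260),4)
o=env.observe(); print(o['time_s'],o['position'],o['tool_rot'].round(3).tolist(),o['ft_force'],o['grip_width'])
p=o['position'];R=o['tool_rot']
for w in (.0425,-.0425):
    print(((proj(s,p+R[:,1]*.022+R[:,2]*w)[0]-[330,90])*4).round(0))
```

```text
9.8 [0.54675929 0.18089661 0.17395899] [[-0.952, 0.002, 0.307], [-0.307, 0.0, -0.952], [-0.002, -1.0, 0.001]] [ 0.1227064   0.44867615 -0.11481567] 0.08530850204723961
[212. 365.]
[308. 293.]
```

View pics/s7.png

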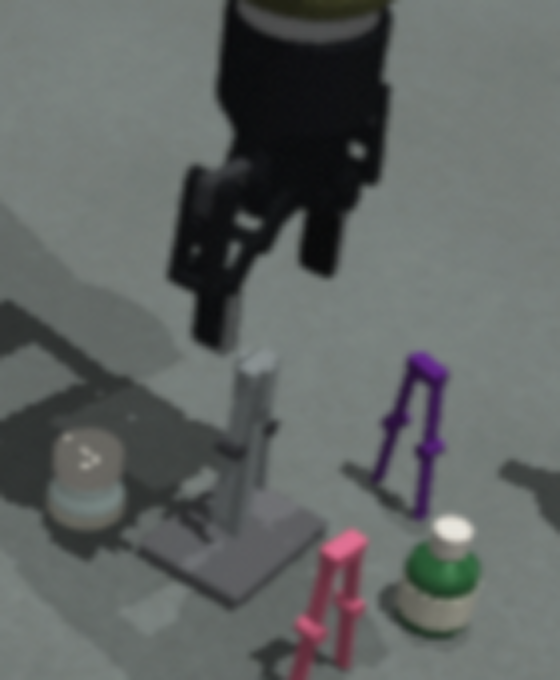

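The grey tweezers on the post stand at crop (255,360–450), with the fingers straddling them along their arm direction. The pink and purple pairs are well clear. I descend and close part way.

>>> {"method": "carry_out", "body": {
  "targets": [
    [[0,-1,1,-20,0,0,0],[0,-1,1,-45,0,0,0],[0,-1,1,-68,0,0,0],[0,-1,1,-82,0,0,0],[0,-1,1,-88,0,0,0],[0,-1,1,-88,0,0,0],[0.3,-1,1,-88,0,0,0],[0.45,-1,1,-88,0,0,0],[0.5,-1,1,-88,0,0,0],[0.5,-1,1,-88,0,0,0],[0.5,-1,1,-88,0,0,0]]
  ]
}}

```text
time_s: 10.72
position: [0.545, 0.1826, 0.0849]
tool_rot: [[-0.951, 0.001, 0.308], [-0.308, 0.0, -0.951], [-0.001, -1.0, 0.0]]
ft_force: [0.6, -0.3, 0.1]
grip_width: 0.0429
```

Run:
```python
from h import *
s=get_image('scene'); save(s,'s8.png',(350,120,440,250),6)
o=env.observe(); print(o['time_s'],o['position'],o['ft_force'],o['grip_width'])
```

```text
10.7667 [0.54495999 0.18253915 0.08471246] [-0.7389354  -0.39200995 -0.45850948] 0.042687352396414864
```

View pics/s8.png

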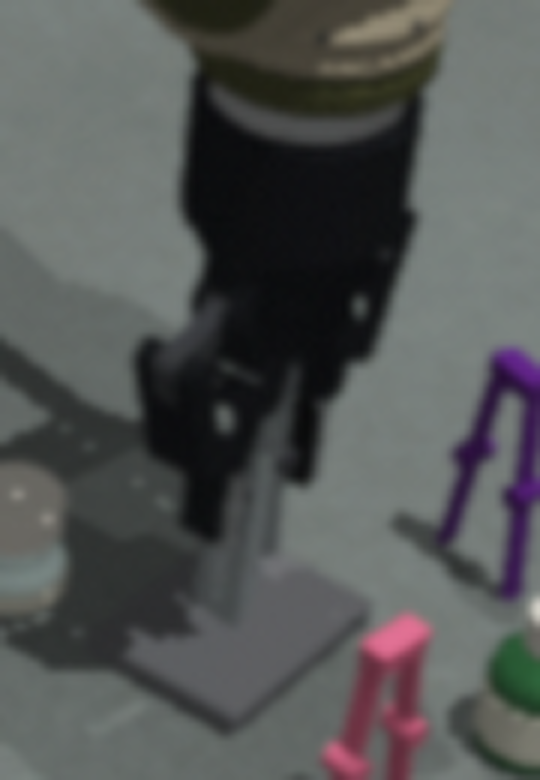

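>>> {"method": "carry_out", "body": {
  "targets": [
    [[0.54,0,0,0,0,0,0],[0.56,0,0,0,0,0,0],[0.58,0,0,0,0,0,0],[0.6,0,0,0,0,0,0],[0.6,0,0,0,0,0,0],[0.6,0,0,0,0,0,0]]
  ]
}}

```text
time_s: 11.27
position: [0.545, 0.1825, 0.0845]
tool_rot: [[-0.951, 0.001, 0.308], [-0.308, 0.0, -0.951], [-0.001, -1.0, 0.0]]
ft_force: [0.5, 0.0, 3.1]
grip_width: 0.0345
```

Run:
```python
from h import *
o=env.observe(); print(o['time_s'],o['position'],o['ft_force'],o['wrist_torque'],o['grip_width'])
```

```text
11.2667 [0.54498764 0.18253041 0.08452895] [0.46988201 0.02656797 3.06737306] [-0.05420809  0.03656955 -0.02115335] 0.0345151467175533
```

>>> {"method": "carry_out", "body": {
  "targets": [
    [[0.6,0,0,5,0,0,0],[0.6,0,0,15,0,0,0],[0.6,0,0,28,0,0,0],[0.6,0,0,43,0,0,0],[0.6,0,0,59,0,0,0],[0.6,0,0,75,0,0,0],[0.6,0,0,91,0,0,0],[0.6,0,0,107,0,0,0],[0.6,0,0,122,0,0,0],[0.6,0,0,133,0,0,0],[0.6,0,0,140,0,0,0],[0.6,0,0,140,0,0,0]]
  ]
}}

```text
time_s: 12.27
position: [0.5451, 0.1826, 0.2261]
tool_rot: [[-0.951, 0.003, 0.308], [-0.308, 0.0, -0.951], [-0.003, -1.0, 0.001]]
ft_force: [-0.1, -0.3, 0.4]
grip_width: 0.0343
```

Run:
```python
from h import *
s=get_image('scene'); save(s,'s9.png',(350,60,450,240),4)
o=env.observe(); print(o['time_s'],o['position'],o['ft_force'],o['wrist_torque'],o['grip_width'])
```

```text
12.3167 [0.54482199 0.1825442  0.2249137 ] [ 0.64297454  0.42636616 -0.91742223] [-0.01780505  0.03043808  0.00445438] 0.03426888146797217
```

View pics/s9.png

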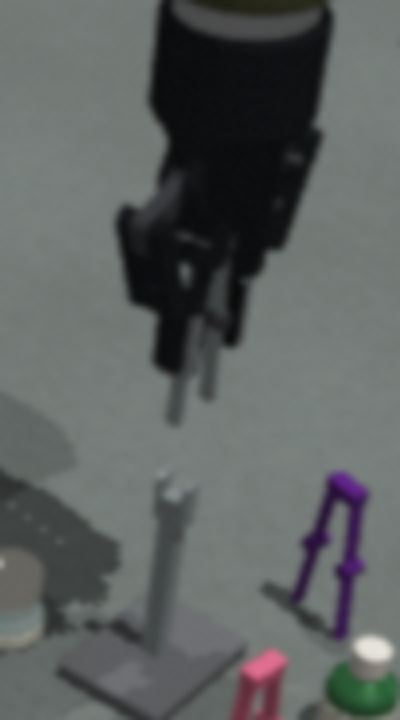

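The tweezers are off the post and hang upright in the grip (tips at crop 175,420 and 208,395). Now to the chip, hovering first.

>>> {"method": "carry_out", "body": {
  "targets": [
    [[0.6,2,-15,0,0,0,-1.1],[0.6,6,-42,0,0,0,-3.2],[0.6,10,-74,0,0,0,-5.6],[0.6,14,-108,0,0,0,-8.1],[0.6,19,-142,0,0,0,-10.7],[0.6,24,-176,0,0,0,-13.2],[0.6,28,-210,0,0,0,-15.8],[0.6,33,-242,0,0,0,-18.2],[0.6,37,-270,0,0,0,-20.3],[0.6,40,-290,-10,0,0,-21.8],[0.6,41,-301,-25,0,0,-22.6],[0.6,41,-303.5,-38,0,0,-22.8],[0.6,41,-303.5,-45,0,0,-22.8],[0.6,41,-303.5,-45,0,0,-22.8],[0.6,41,-303.5,-45,0,0,-22.8]]
  ]
}}

```text
time_s: 13.57
position: [0.5857, -0.1205, 0.1791]
tool_rot: [[-0.996, -0.001, -0.084], [0.084, 0.0, -0.996], [0.001, -1.0, -0.0]]
ft_force: [-0.3, 0.5, -0.2]
grip_width: 0.0337
```

Run:
```python
from h import *
import pickle
s=get_image('scene'); save(s,'s10.png',(220,150,330,310),5)
t=get_image('top'); save(t,'t10.png',(310,190,430,290),5); pickle.dump((s,t),open('10.pkl','wb'))
o=env.observe(); print(o['time_s'],o['position'],o['tool_rot'].round(4).tolist(),o['ft_force'],o['grip_width'])
```

```text
13.6667 [ 0.58611008 -0.12050369  0.18006918] [[-0.9965, 0.001, -0.0837], [0.0837, -0.0004, -0.9965], [-0.0011, -1.0, 0.0003]] [-0.19088777 -0.19530465 -0.2333356 ] 0.03430092084157969
```

View pics/s10.png

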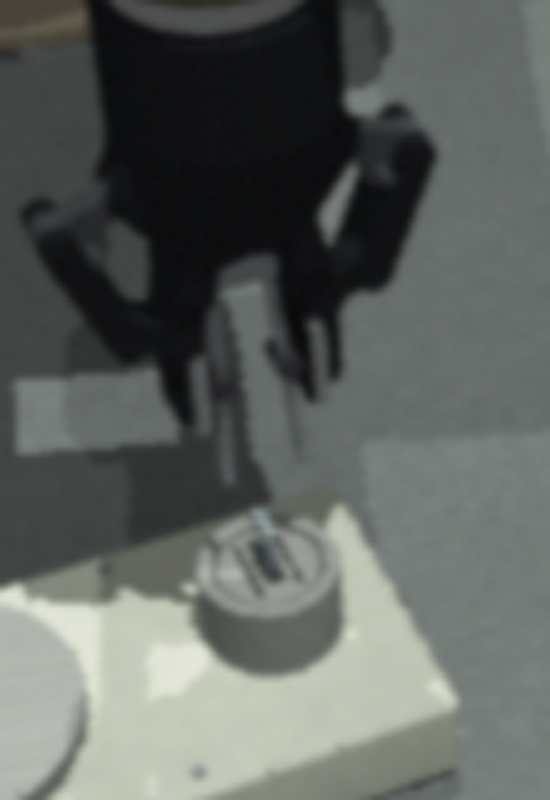

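View pics/t10.png

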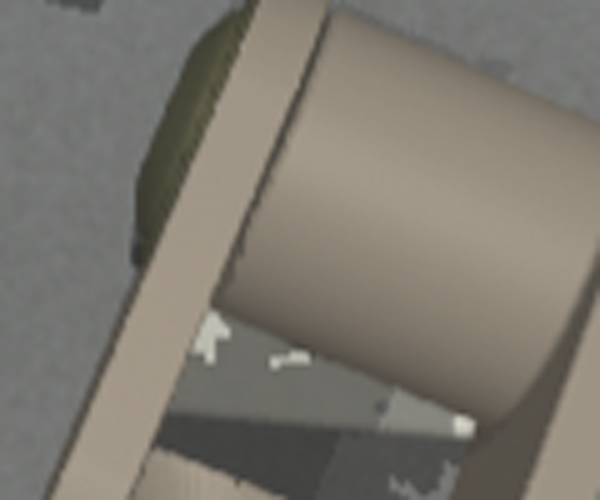

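Run:
```python
from h import *
import pickle
s,t=pickle.load(open('10.pkl','rb'))
im=s['img'][215:280,250:305,::-1]
im=cv2.convertScaleAbs(cv2.resize(im,None,fx=11,fy=9.2*11/9.2*0.8,interpolation=cv2.INTER_CUBIC) if 0 else cv2.resize(im,None,fx=9,fy=9,interpolation=cv2.INTER_CUBIC),alpha=1.5)
cv2.imwrite('pics/s10z.png',im)
P=np.array([.58611,-.1205,.18007])
y=np.array([.0837,.9965,0]);
for nm,z in(('tipc',.1305),('tipbot',.1255)):
  for w in(.013,-.013): print(nm,w,((proj(s,[P[0]+y[0]*w,P[1]+y[1]*w,z])[0]-[250,215]+.5)*9).round(0))
```

```text
tipc 0.013 [261. 230.]
tipc -0.013 [137. 268.]
tipbot 0.013 [262. 247.]
tipbot -0.013 [140. 286.]
```

View pics/s10z.png

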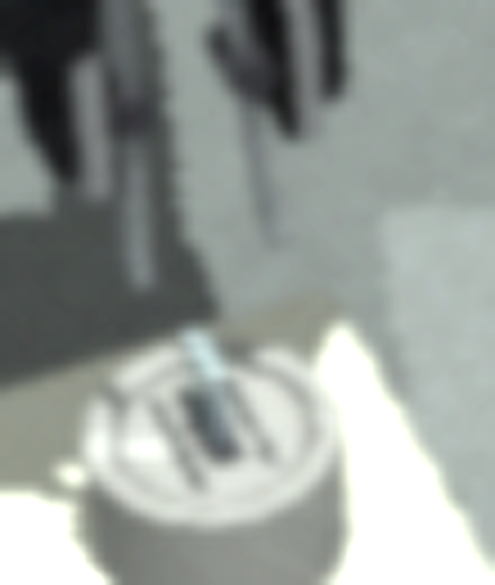

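Predicted and seen tip ends agree to about 1 mm: seen (270,245) and (143,288), predicted (262,247) and (140,286). The tips sit on either side of the chip, so I lower with the gap still wide.

>>> {"method": "carry_out", "body": {
  "targets": [
    [[0.6,0.5,-0.5,-4,0,0,0],[0.6,0.5,-0.5,-10,0,0,0],[0.6,0.5,-0.5,-16,0,0,0],[0.6,0.5,-0.5,-22,0,0,0],[0.6,0.5,-0.5,-28,0,0,0],[0.6,0.5,-0.5,-34,0,0,0],[0.6,0.5,-0.5,-39,0,0,0],[0.6,0.5,-0.5,-40.5,0,0,0],[0.6,0.5,-0.5,-40.5,0,0,0],[0.6,0.5,-0.5,-40.5,0,0,0]]
  ]
}}

```text
time_s: 14.5
position: [0.5864, -0.1215, 0.1389]
tool_rot: [[-0.996, 0.0, -0.085], [0.085, -0.0, -0.996], [-0.0, -1.0, 0.0]]
ft_force: [0.2, 0.9, 0.3]
grip_width: 0.0343
```

```bash
cat > v.py <<'E'
from h import *
import pickle,sys
n=sys.argv[1]
s=get_image('scene'); pickle.dump(s,open(n+'.pkl','wb'))
im=cv2.convertScaleAbs(cv2.resize(s['img'][225:280,250:305,::-1],None,fx=10,fy=10,interpolation=cv2.INTER_CUBIC),alpha=1.3)
cv2.imwrite('pics/%s.png'%n,im)
o=env.observe(); print(o['time_s'],o['position'],o['tool_rot'].round(4).tolist(),o['ft_force'],o['grip_width'])
P=o['position'];y=-o['tool_rot'][:,2]; g=(.016+2*(o['grip_width']+.0004-.0295));print('gap',g)
for nm,z in(('tipc',P[2]-.0495),('tipbot',P[2]-.0545)):
  for w in(g/2,-g/2): print(nm,((proj(s,[P[0]+y[0]*w,P[1]+y[1]*w,z])[0]-[250,225]+.5)*10).round(0))
E
python3 v.py s11
```

```text
14.55 [ 0.58647231 -0.12154472  0.13912218] [[-0.9964, 0.0005, -0.0847], [0.0847, -0.0002, -0.9964], [-0.0006, -1.0, 0.0002]] [ 1.19270614  0.27771977 -0.31939096] 0.03445989909793729
gap 0.026719798195874583
tipc [301. 316.]
tipc [165. 361.]
tipbot [303. 335.]
tipbot [168. 379.]
```

View pics/s11.png

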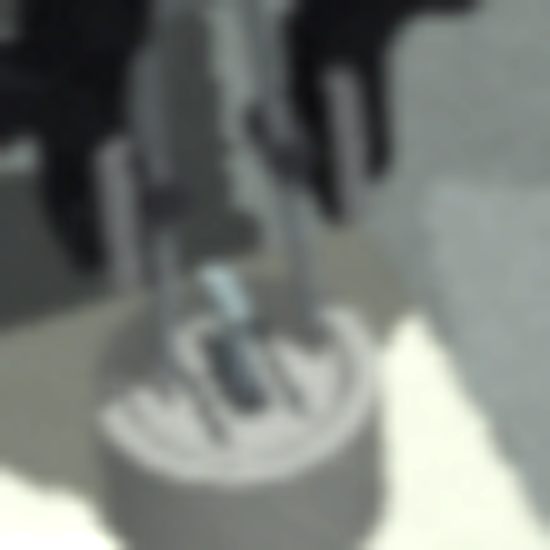

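>>> {"method": "carry_out", "body": {
  "targets": [
    [[0.61,0,0,0,0,0,0],[0.62,0,0,0,0,0,0],[0.63,0,0,0,0,0,0],[0.64,0,0,0,0,0,0],[0.65,0,0,0,0,0,0],[0.658,0,0,0,0,0,0],[0.658,0,0,0,0,0,0],[0.658,0,0,0,0,0,0],[0.658,0,0,0,0,0,0]]
  ]
}}

```text
time_s: 15.3
position: [0.5864, -0.1215, 0.1388]
tool_rot: [[-0.996, 0.0, -0.085], [0.085, -0.0, -0.996], [-0.0, -1.0, 0.0]]
ft_force: [0.1, -0.2, -0.8]
grip_width: 0.0296
```

```bash
python3 v.py s12
python3 - <<'E'
from h import *
import pickle
s=pickle.load(open('s12.pkl','rb'))
for C in ([586.5,-120.8],):
  y=np.array([.0854,.9963]);x=np.array([.9963,-.0854])
  q=lambda a,b,z:((proj(s,[*(np.array(C)+a*x+b*y)/1e3,z])[0]-[250,225]+.5)*10).round(0).tolist()
  print('chip top mid',q(0,0,.102),'ends',q(-7,0,.102),q(7,0,.102),'base',q(-7,0,.078),q(7,0,.078),'mid',q(0,0,.09))
  print('tips c expected',q(0,8,.09),q(0,-8,.09),'bot',q(0,8,.085),q(0,-8,.085))
  print('mark mids',q(0,8,.078),q(0,-8,.078))
E
```

```text
15.35 [ 0.58631082 -0.12148491  0.13882913] [[-0.9964, -0.0, -0.0847], [0.0847, 0.0, -0.9964], [0.0, -1.0, -0.0]] [-0.02263096  0.06798183 -0.29392587] 0.029167696367419955
gap 0.016135392734839916
tipc [275. 325.]
tipc [193. 352.]
tipbot [276. 344.]
tipbot [195. 371.]
chip top mid [232.0, 290.0] ends [219.0, 265.0] [246.0, 315.0] base [228.0, 355.0] [255.0, 405.0] mid [237.0, 336.0]
tips c expected [278.0, 322.0] [196.0, 349.0] bot [279.0, 341.0] [199.0, 368.0]
mark mids [282.0, 367.0] [201.0, 393.0]
```

View pics/s12.png

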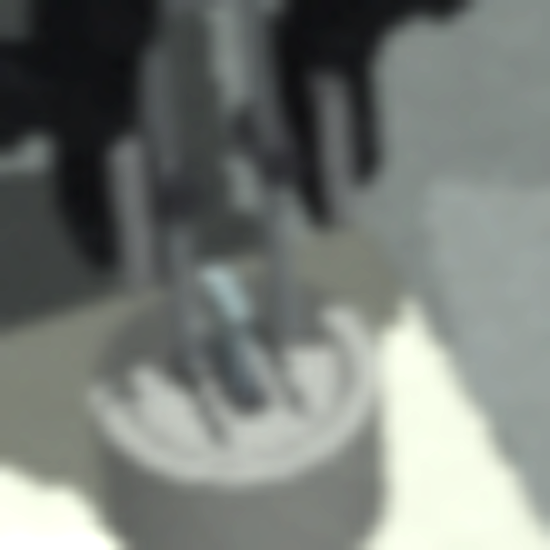

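```bash
python3 - <<'E'
from h import *
import pickle
s=pickle.load(open('s12.pkl','rb'));b=pickle.load(open('6.pkl','rb'))[0]
def mk(d):
    im=d['img'][245:272,262:288,::-1]
    return cv2.convertScaleAbs(cv2.resize(im,None,fx=15,fy=15,interpolation=cv2.INTER_NEAREST),alpha=1.4)
cv2.imwrite('pics/cmp.png',np.hstack([mk(b),mk(s)]))
for v in range(252,268): print(v,' '.join('%3d'%x for x in s['img'][v,264:284].mean(1)))
E
python3 - <<'E'
E
```

```text
252  79  68  62  71  81  88 111 128 124 107  91  84  79  77  84  90  93  94  95  95
253  78  74  69  73  82  86  98 121 131 115  91  79  76  75  82  86  85  88  92  94
254  84  84  78  77  81  82  85 103 124 122 101  81  74  73  81  84  82  82  87  92
255  85  81  76  76  82  84  79  85 111 125 110  85  73  73  80  84  81  81  94 106
256  78  77  74  74  82  89  84  80  95 114 106  82  71  72  79  84  81  87 112 131
257  75  74  74  73  83  93  87  77  78  89  85  69  64  70  78  84  82  85 105 129
258  73  73  73  72  78  84  78  70  70  80  86  72  61  68  79  85  83  84  94 113
259  73  74  74  70  73  77  69  60  64  81  97  92  73  71  89 101 104 106 110 113
260  76  76  73  65  68  77  71  59  59  77  98 111  98  83 105 130 139 140 139 127
261  96  89  76  63  66  81  81  64  58  73  92 111 110  95 105 133 148 150 147 132
262 127 116  94  70  62  74  84  72  59  68  83 101 116 108 111 134 149 150 148 135
263 134 137 122 101  79  75  98  93  70  66  74  87 109 114 108 122 141 149 147 135
264 131 143 143 136 116  94 104 105  83  66  66  72  95 117 112 105 128 147 146 133
265 135 145 148 148 139 115 100 111 107  83  70  74  97 123 122 109 123 142 144 134
266 134 145 148 150 146 127 105 112 124 114 104 110 127 142 141 129 128 137 138 137
267 132 139 145 148 149 141 118 103 121 137 141 143 147 149 148 146 142 138 137 141
```

View pics/cmp.png

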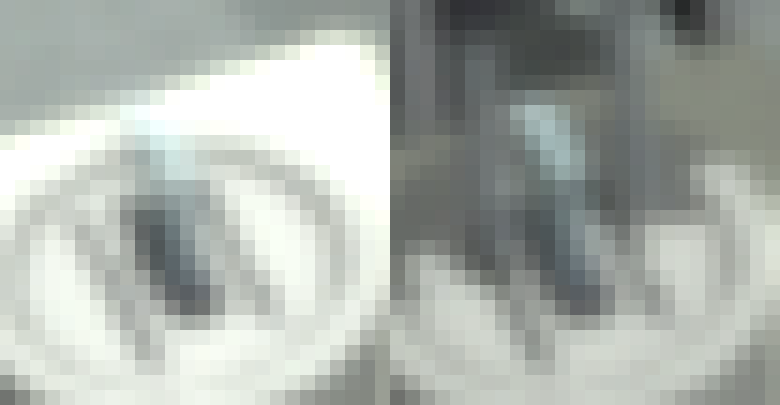

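>>> {"method": "carry_out", "body": {
  "targets": [
    [[0.658,0,0,0,0,0,0],[0.658,0,0,0,0,0,0],[0.658,0,0,0,0,0,0]]
  ]
}}

```text
time_s: 15.6
position: [0.5863, -0.1215, 0.1388]
tool_rot: [[-0.996, 0.0, -0.085], [0.085, -0.0, -0.996], [-0.0, -1.0, 0.0]]
ft_force: [0.2, -0.1, -0.9]
grip_width: 0.0294
```

Run:
```python
from h import *
w=[];p=[]
for i in range(12):
    get_image('scene'); o=env.observe(); w.append(o['grip_width']*1e3);p.append(o['position']*1e3)
print(np.round(w,2),np.mean(w),np.std(w),np.mean(p,0).round(2),np.std(p,0).round(2))
```

```text
[29.34 29.24 29.21 29.61 28.9  29.2  29.46 29.34 29.06 29.05 29.47 29.68] 29.297516208798836 0.22279546825072094 [ 586.33 -121.48  138.82] [0.01 0.01 0.01]
```

>>> {"method": "carry_out", "body": {
  "targets": [
    [[0.6605,0,0,0,0,0,0],[0.6605,0,0,0,0,0,0],[0.6605,0,0,0,0,0,0],[0.6605,0,0,0,0,0,0],[0.6605,0,0,0,0,0,0],[0.6605,0,0,0,0,0,0]]
  ]
}}

```text
time_s: 16.7
position: [0.5863, -0.1215, 0.1388]
tool_rot: [[-0.996, -0.0, -0.085], [0.085, 0.0, -0.996], [0.0, -1.0, -0.0]]
ft_force: [0.3, -0.4, -0.5]
grip_width: 0.0289
```

Run:
```python
from h import *
w=[];p=[]
for i in range(20):
    s=get_image('scene'); o=env.observe(); w.append(o['grip_width']*1e3);p.append(o['position']*1e3)
print(np.mean(w),np.std(w)/20**.5,np.mean(p,0).round(2),o['time_s'],o['ft_force'],o['tool_rot'].round(4).tolist())
save(s,'s13.png'); save(s,'s13z.png',(240,205,300,275),8)
```

```text
29.10402686030853 0.030995275147862888 [ 586.33 -121.48  138.83] 17.7 [ 0.01058738  0.45167487 -0.38051805] [[-0.9964, 0.0, -0.0847], [0.0847, 0.0, -0.9964], [-0.0, -1.0, -0.0]]
```

View pics/s13.png

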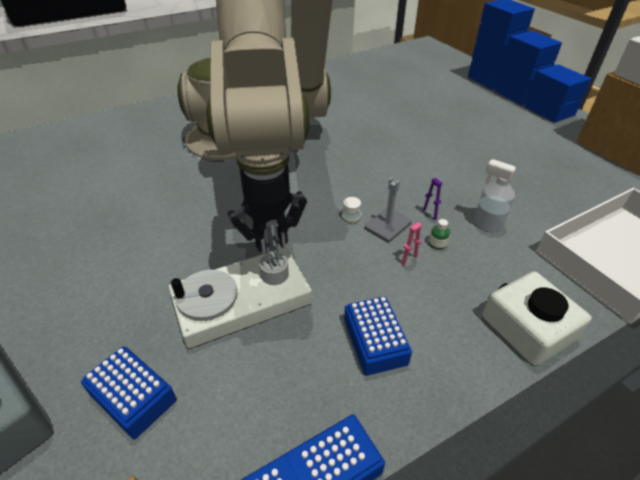

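View pics/s13z.png

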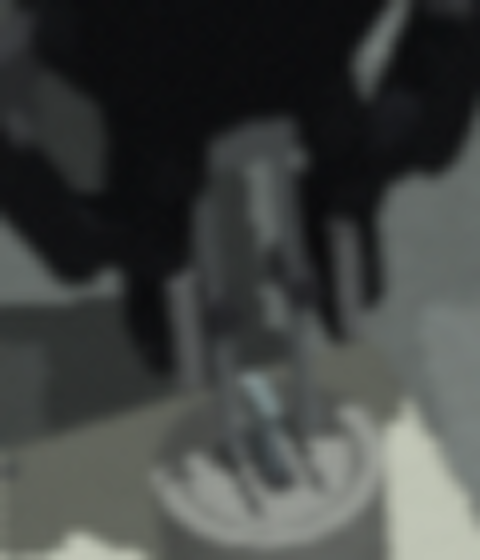

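Arms parallel at crop (225,330) and (305,330), chip at (262,430) midway between them. The width averages 29.10 mm, the contact force is about zero, and the crank and other objects look undisturbed. Handing in.

```bash
python3 -c "
from rig import env
print(env.close_job())"
```

```text
the job is handed in; nothing more can be done
None
```

I turned the crank clockwise through a full turn to its stop, and the chip rose out of its well. Then I lifted the grey tweezers off the post and brought them upright over the chip. I squeezed them to the 16 mm gap and handed the job in while holding them there, at about 17.7 s.

- **Crank:** the force rose to about 26 N at the end of the turn, and the disc came up to the turret rim. The knob ended slightly past its starting position, as a stop at 6.5 rad should leave it. It was still there in the last picture.
- **Gap:** the finger opening averaged 29.10 ± 0.03 mm, which gives 16.0 mm with the stated 0.2 mm sink a side. Single readings scatter by about 0.2 mm. With the gripper fully open it read about 0.5 mm over nominal; I did not correct for that, and if it applies here the true gap is about 1 mm smaller.
- **Position over the chip:** in the scene view the tips sit either side of the chip, about midway, with the arms parallel and no contact force. The estimates of the chip's position differ by 1–2 mm between the top view, the scene view and the crank's circle. I used a value between them. The arm hid the chip from the top camera, so the final check rests on the scene view and the arm's own position reading.
- **Everything else:** nothing else appears to have moved in the last picture.

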